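# Fetch the reference plates from behind the samples and rack them

## Task

Two aluminium reference plates stand at the back of the grey tray behind the sample cup and the vial. First move both the cup and the vial aside onto the flat mat, then take the two plates and slide each one, upright, fully down into the rack slot that matches its thickness, the narrowest one it fits (the widest slot stays empty), and last put the cup and the vial back in the tray, each centred on the round pad where it stood. Do not tip any of the four over.

Things in the scene. Friction and masses are not known exactly. Their poses are not given: they have to be found in the camera images.
- cup: Loose white sample cup with a red screw lid, 58 mm high, lid 50 mm across (top 10 mm), body about 44 mm below it, 40 to 65 g. Origin: centre of its underside, z up. It starts upright on one of the tray's two round pads, in front of a plate.
- vial: Loose small white reagent vial with a green band and a white screw cap, 50 mm high, 23 mm across, cap 20 mm, 24 to 39 g. Origin: centre of its underside, z up. It starts upright on the tray's other round pad, in front of the other plate.
- thin_plate: Loose upright aluminium reference plate, 50 mm wide (own y), 66 mm high (z), 8 mm thick (x), the thinner of the two, 56 to 91 g, round window below, grip lines across the upper half. Origin: centre of its underside. Starts upright on the tray floor, loose between the rails at its back, left or right, behind cup or vial. Grip it from above across its thickness by its upper 24 mm.
- thick_plate: Loose upright aluminium reference plate, 50 mm wide (own y), 66 mm high (z), 14 mm thick (x), the thicker of the two, 96 to 156 g, round window below, grip lines across the upper half. Origin: centre of its underside. Starts upright on the tray floor, loose between the rails at its back, left or right, behind cup or vial. Grip it from above across its thickness by its upper 24 mm.
- tray: Grey plastic storage tray, fixed, 130 mm (x, +x to its back) by 180 mm (y); origin: centre of its underside, z up. Floor 4 mm above it, rim 10 mm high. Two flat dark round pads, 54 mm across, at x = -2, y = +42 and -42 mm: cup and vial stand centred on them, either way round. Plates at x = 42, y = about +42 and -42 mm, between rails 16 mm high, 20 mm apart.
- mat: Flat grey mat with a black edge, fixed, 100 mm (x) by 180 mm (y), 3 mm thick, origin at the centre of its underside, z up; empty at the start, on the left or on the right of the tray. The side area for the cup and the vial.
- rack: Dark steel rack carrier, fixed, a flat plate 66 mm (x) by 192 mm (y), 6 mm thick, origin at the centre of its underside, z up; it carries the three slot modules and stands on the other side of the tray from the mat.
- slot_narrow: Grey slot module, 60 x 60 mm, 46 mm high, fixed on the rack. Slot along its own y, open at both ends, 13 mm wide: the slot for the 8 mm plate. Origin: centre of its underside, below the slot; z up. Slot floor 6 mm above the origin, walls upright to 34 mm, then flared outward 7 mm a side to 46 mm. Three modules in a row along the rack's y, 63 mm apart, in any order, with the rack's yaw.
- slot_middle: Grey slot module, 60 x 60 mm, 46 mm high, fixed on the rack. Slot along its own y, open at both ends, 19 mm wide: the slot for the 14 mm plate. Origin: centre of its underside, below the slot; z up. Slot floor 6 mm above the origin, walls upright to 34 mm, then flared outward 7 mm a side to 46 mm. Three modules in a row along the rack's y, 63 mm apart, in any order, with the rack's yaw.
- slot_wide: Grey slot module, 60 x 60 mm, 46 mm high, fixed on the rack. Slot along its own y, open at both ends, 28 mm wide: too wide, stays empty. Origin: centre of its underside, below the slot; z up. Slot floor 6 mm above the origin, walls upright to 34 mm, then flared outward 7 mm a side to 46 mm. Three modules in a row along the rack's y, 63 mm apart, in any order, with the rack's yaw.
Not all that is in view belongs to the job. What is shaped like the thin_plate but orange is not meant. What is shaped like the cup but yellow is not meant.

How it is judged:
On the way, in this order (a step that is already met when the one before it is completed fails the run):
1. cup and vial both stand released on the mat, the plates still in the tray (x of cup in the frame of mat between -0.05 and 0.05 m and y of cup in the frame of mat between -0.09 and 0.09 m and z of cup in the frame of mat between -0.003 and 0.008 m and angle between each of cup, vial's own z axis and vertical below 0.15 rad and linear speed of each of cup, vial below 0.02 m/s and contact force between the fingers and cup below 0.1 N and x of vial in the frame of mat between -0.05 and 0.05 m and y of vial in the frame of mat between -0.09 and 0.09 m and z of vial in the frame of mat between -0.003 and 0.008 m and contact force between the fingers and vial below 0.1 N and distance of each of thin_plate, thick_plate from where it was at the start of the episode below 0.03 m), for 0.2 s.
2. both plates are down in their matching slots and released, while cup and vial still stand on the mat (x of thin_plate in the frame of slot_narrow between -0.006 and 0.006 m and y of thin_plate in the frame of slot_narrow between -0.012 and 0.012 m and z of thin_plate in the frame of slot_narrow between 0 and 0.011 m and angle between the x axis of thin_plate and the x axis of slot_narrow, either way round below 0.25 rad and angle between each of thin_plate, thick_plate's own z axis and vertical below 0.25 rad and linear speed of each of thin_plate, thick_plate below 0.02 m/s and contact force between the fingers and thin_plate below 0.1 N and x of thick_plate in the frame of slot_middle between -0.006 and 0.006 m and y of thick_plate in the frame of slot_middle between -0.012 and 0.012 m and z of thick_plate in the frame of slot_middle between 0 and 0.011 m and angle between the x axis of thick_plate and the x axis of slot_middle, either way round below 0.25 rad and contact force between the fingers and thick_plate below 0.1 N and x of cup in the frame of mat between -0.05 and 0.05 m and y of cup in the frame of mat between -0.09 and 0.09 m and z of cup in the frame of mat between -0.003 and 0.008 m and angle between each of cup, vial's own z axis and vertical below 0.15 rad and x of vial in the frame of mat between -0.05 and 0.05 m and y of vial in the frame of mat between -0.09 and 0.09 m and z of vial in the frame of mat between -0.003 and 0.008 m), for 0.2 s.
At the end, for the whole second after the job is handed in: Thin plate in the 13 mm slot, thick one in the 19 mm slot: within 6 mm across, 12 mm along and 5 mm of the slot floor, 0.25 rad of upright and of the slot. Cup and vial upright (0.15 rad) within 15 mm of where each stood at the start. All four released and at rest (x of thin_plate in the frame of slot_narrow between -0.006 and 0.006 m and y of thin_plate in the frame of slot_narrow between -0.012 and 0.012 m and z of thin_plate in the frame of slot_narrow between 0 and 0.011 m and angle between the x axis of thin_plate and the x axis of slot_narrow, either way round below 0.25 rad and angle between each of thin_plate, thick_plate's own z axis and vertical below 0.25 rad and linear speed of each of thin_plate, thick_plate, cup, vial below 0.02 m/s and contact force between the fingers and thin_plate below 0.1 N and x of thick_plate in the frame of slot_middle between -0.006 and 0.006 m and y of thick_plate in the frame of slot_middle between -0.012 and 0.012 m and z of thick_plate in the frame of slot_middle between 0 and 0.011 m and angle between the x axis of thick_plate and the x axis of slot_middle, either way round below 0.25 rad and contact force between the fingers and thick_plate below 0.1 N and distance of each of cup, vial from where it was at the start of the episode below 0.015 m and angle between each of cup, vial's own z axis and vertical below 0.15 rad and contact force between the fingers and cup below 0.1 N and contact force between the fingers and vial below 0.1 N); the robot touches nothing.
It fails at once if the cup is tipped over (angle between cup's own z axis and vertical above 0.8 rad).
It fails at once if the vial is tipped over (angle between vial's own z axis and vertical above 0.8 rad).
It fails at once if the thin plate is tipped over (angle between thin_plate's own z axis and vertical above 0.8 rad).
It fails at once if the thick plate is tipped over (angle between thick_plate's own z axis and vertical above 0.8 rad).
It also fails if it takes over 138 s, if anything falls off the work surface, if the arm or the gripper's body presses on something with over 40 N, if the wrist force passes 120 N, or if a joint passes its speed limit or range.

## Robot

A 6-joint arm with a two-finger parallel gripper is mounted at the origin on a cart in front of the work surface, level with it; the furniture and walls round the work are solid. World frame = base frame: x ahead of the robot, y to its left, z up, the work surface at z = 0. Lengths are in m, angles in rad, forces in N, time in s.
With the tool pointing down it reaches from about 0.325 to 0.775 m from the base axis. Payload 5.5 kg.
Tool frame: the origin (TCP) lies midway between the tips of the shut fingers; the grasp point (between the pads) lies 19 mm behind it (grip_depth is the distance from the TCP to the grasp point, in m); z points along the fingers, y is the line along which they close (so a half turn about z gives the same grasp; the last joint's range is limited). The gripper opens to 88 mm and grips with 3 to 60 N. Pads are 20 mm wide; open, the fingers measure 115 mm over their backs; the gripper's body (75 mm by 178 mm) begins 61 mm behind the grasp point.
Start: joints at [-1.304, 0.091, 1.231, -0, 1.82, -0.057], TCP at [0.191, -0.569, 0.223] pointing down, gripper open.
Joint ranges: [-2.87, 2.87], [-0.86, 2.18], [0.17, 2.46], [-1.51, 4.65], [0.06, 2.69], [-2.65, 2.65]. Speed limits (rad/s): [2.57, 2.57, 3.01, 3.14, 3.14, 3.14].

## Interface

Orientations are given as a 3x3 rotation matrix whose columns are the frame's x, y, z axes.
In Python, from bench import * gives the robot as it stands. The module is installed in compiled form; this text tells all that it offers.
- The arm moves only by the tool advance, called after "Emit:" as name(argument=value, ...) on one line, values as JSON. Schema: {"type":"object","properties":{"ticks":{"type":"array","items":{"type":"number"},"minItems":5,"maxItems":100},"only":{"type":"string"},"quiet":{"type":"boolean"},"lines":{"type":"string"}},"required":["ticks"],"additionalProperties":false}. ticks is one flat list of numbers that holds 1 to 20 rows one after another, with no inner brackets; each row has 5 numbers: dx, dy, dz in m, then a turn about the tool's z in rad, then the opening from 0.0 (shut) to 1.0 (fully open); each row is the pose to reach, as a shift and turn from the pose commanded when the call began, along the tool's axes at that moment; what a row does not reach only later rows make up. A row lasts 1/12 s, in which the tool goes at most 0.0417 m and 0.125 rad, less where a joint would pass 70% of its speed; a pose out of reach is approached as far as the arm can. The fingers move at their own pace and stop on an object; the grip force is fixed at half the most. Time passes only in rows, so rows that do not move let the fingers close. The tool returns the time, the measured TCP pose, the force, the opening and the grip force at its end. only (a regular expression) keeps the lines of the reply that match it, lines (a string "A,B") keeps lines A to B, and quiet returns only ok. Input that does not fit is refused with a message, and nothing moves.
- observe(): the state, without advancing time (a new reading comes with each control period).
- get_image(name): name is "scene" or "side" or "wrist"; returns the picture (400x640x3 uint8, blue, green, red); there is no depth.
- camera_info(name): a dict with "fx", "fy", "cx", "cy" (pixels), "k1" (the pictures are not rectified: a ray, as slopes to the right and down, at radius r is drawn at 1 + k1 r^2 times it, then the intrinsics apply), "world_to_cam" (4x4, takes a point from world to camera coordinates). Camera axes: x right, y down, z forward; pixel columns grow to the right and rows downward; lengths in m; the calibration is good to about 2 mm. A picture is of the moment at which its call begins: read the wrist's pose just before it. camera_info takes no time and is no camera call; for the wrist camera it gives the pose at the moment of the call.
- hand_in(): hands the job in; it is judged then, once.
The state is a dict: "t": time; "joint_positions": joint angles; "joint_vel": joint speeds; "effort": joint torques, N m; "tcp_pos": TCP position; "tool_rot": TCP orientation; "force": force on the tool from outside, world axes, zero at the start; "torque": the same for the moment, N m; "opening": opening from 0.0 (shut) to 1.0 (fully open); "grasp_force": force on a finger pad.
Only numpy, scipy, OpenCV 4.12 (cv2) and the standard library are available. Lean on these libraries where they do the work, as an engineer would, in place of code of your own. Each camera call takes 0.05 s, during which the arm holds its last target. There are 200 camera calls.

## Working session

There is one attempt and no reset: what is moved stays moved. The work goes in short steps, Python scripts to look and compute and a tool call to move; the robot and the scene stay as the last step left them, time stands still between calls to the robot, and variables do not carry over. Pictures are saved under pics/ and viewed, at most 15 in all, crops included, and the job is handed in when it is done.

```bash
mkdir -p pics; python3 - <<'E'
from bench import *
import cv2
for n in("scene","side"):
    im=get_image(n); cv2.imwrite(f"pics/{n}0.png",im)
    c=camera_info(n); print(n,c)
o=observe(); print(o['t'],o['tcp_pos'],o['tool_rot'])
E
```

```text
scene {'fx': 377.7791288639308, 'fy': 377.7791288639308, 'cx': 322.07198394699094, 'cy': 205.97493071623686, 'k1': -0.001343666909783989, 'world_to_cam': array([[-0.91038586, -0.41329547,  0.01960726,  0.46925575],
       [-0.28709649,  0.59685713, -0.74922438,  0.22206251],
       [ 0.29794832, -0.68771246, -0.66202597,  0.81532585],
       [ 0.        ,  0.        ,  0.        ,  1.        ]])}
side {'fx': 417.271196498177, 'fy': 417.271196498177, 'cx': 324.1640990424711, 'cy': 203.9946646159316, 'k1': -0.09728199676672054, 'world_to_cam': array([[ 0.74009535, -0.67207077, -0.02407798, -0.42734404],
       [-0.31031743, -0.30952461, -0.89883125,  0.2019189 ],
       [ 0.59662548,  0.67269264, -0.437633  ,  1.03135809],
       [ 0.        ,  0.        ,  0.        ,  1.        ]])}
0.1 [ 0.19082427 -0.56858012  0.22162961] [[ 9.48037585e-01  3.18157985e-01 -4.83185885e-04]
 [ 3.18158346e-01 -9.48036175e-01  1.63611288e-03]
 [ 6.24646793e-05 -1.70482612e-03 -9.99998545e-01]]
```

View pics/scene0.png

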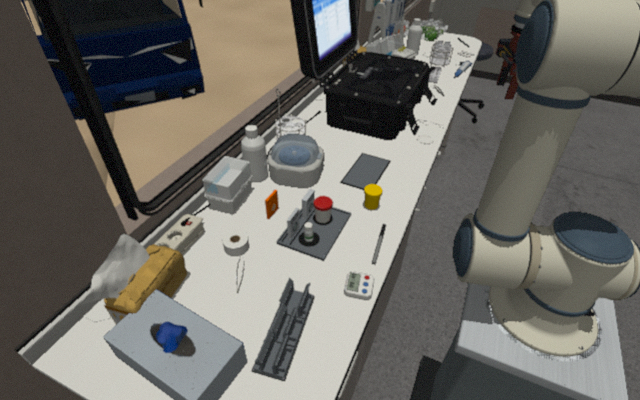

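View pics/side0.png

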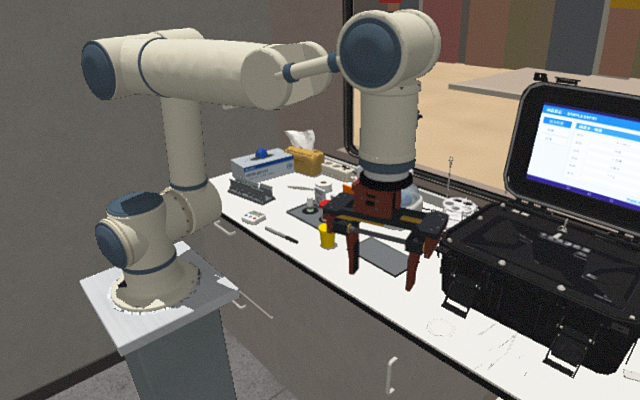

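The scene view shows the cup's red lid at (323,203), the vial at (308,232), the plates at about (293,221) and (307,200), the mat at (366,171) and the rack at (285,330). The look-alikes are the yellow cup at (373,196) and the orange plate at (271,204). In the side view the arm hides most of the tray.

```bash
cat > h.py <<'E'
from bench import *
import numpy as np, cv2
def ray(c,px):
    K=np.array([[c['fx'],0,c['cx']],[0,c['fy'],c['cy']],[0,0,1.]])
    # r_d = r(1+k1 r^2)
    p=cv2.undistortPoints(np.array(px,float).reshape(-1,1,2),K,np.array([c['k1'],0,0,0,0.])).reshape(-1,2)
    T=c['world_to_cam'];R=T[:3,:3]
    d=np.c_[p,np.ones(len(p))]@R
    return -R.T@T[:3,3],d
def plane(c,px,z):
    o,d=ray(c,px); return o+d*((z-o[2])/d[:,2])[:,None]
def proj(c,P):
    T=c['world_to_cam'];q=np.atleast_2d(P)@T[:3,:3].T+T[:3,3];s=q[:,:2]/q[:,2:]
    s=s*(1+c['k1']*(s**2).sum(1))[:,None]
    return s*[c['fx'],c['fy']]+[c['cx'],c['cy']]
def shift(target):
    o=observe(); return o['tool_rot'].T@(np.array(target)-o['tcp_pos'])
E
python3 - <<'E'
from h import *
np.set_printoptions(precision=4,suppress=True)
c=camera_info("scene")
for n,p,z in [("cup",(323,203),.062),("vial",(308,226),.054),("mat",(366,171),.003),("rack",(285,330),.03),("p1",(307,195),.07),("p2",(293,214),.07),("traycorners",[(277,243),(318,257),(352,211)],.01),("matc",[(341,183),(370,189),(391,158),(362,153)],.003),("yel",(373,188),.06),("orange",(273,192),.07)]:
    print(n,plane(c,p,z))
w=camera_info("wrist");print(w['fx'],w['k1']);R=w['world_to_cam'];print(R[:3,:3]); print(-R[:3,:3].T@R[:3,3])
E
```

```text
cup [[ 0.5364 -0.049   0.062 ]]
vial [[0.5378 0.0357 0.054 ]]
mat [[ 0.5051 -0.3077  0.003 ]]
rack [[0.4628 0.2914 0.03  ]]
p1 [[ 0.5831 -0.0513  0.07  ]]
p2 [[0.582  0.0286 0.07  ]]
traycorners [[ 0.6004  0.0822  0.01  ]
 [ 0.4901  0.0799  0.01  ]
 [ 0.4755 -0.1079  0.01  ]]
matc [[ 0.5522 -0.2175  0.003 ]
 [ 0.4646 -0.2283  0.003 ]
 [ 0.4554 -0.4114  0.003 ]
 [ 0.5507 -0.3972  0.003 ]]
yel [[ 0.4409 -0.1661  0.06  ]]
orange [[ 0.6682 -0.0238  0.07  ]]
307.3105404342387 0.011350004158712082
[[ 0.3199 -0.9474 -0.0006]
 [-0.9139 -0.3087  0.2637]
 [-0.25   -0.0838 -0.9646]]
[ 0.2593 -0.5452  0.3825]
```

Plan: take a picture from above the tray with the wrist camera at yaw 0. Yaw is q1 − q6 + π/2.

```bash
python3 -c "
from h import *
print(shift([.55,-.02,.2216]))"
```

```text
[ 0.51504744 -0.40579913  0.0007536 ]
```

Emit:
advance(ticks=[0.515, -0.406, 0, 0.324, 1, 0.515, -0.406, 0, 0.324, 1, 0.515, -0.406, 0, 0.324, 1, 0.515, -0.406, 0, 0.324, 1, 0.515, -0.406, 0, 0.324, 1, 0.515, -0.406, 0, 0.324, 1, 0.515, -0.406, 0, 0.324, 1, 0.515, -0.406, 0, 0.324, 1, 0.515, -0.406, 0, 0.324, 1, 0.515, -0.406, 0, 0.324, 1, 0.515, -0.406, 0, 0.324, 1, 0.515, -0.406, 0, 0.324, 1, 0.515, -0.406, 0, 0.324, 1, 0.515, -0.406, 0, 0.324, 1, 0.515, -0.406, 0, 0.324, 1, 0.515, -0.406, 0, 0.324, 1, 0.515, -0.406, 0, 0.324, 1, 0.515, -0.406, 0, 0.324, 1, 0.515, -0.406, 0, 0.324, 1, 0.515, -0.406, 0, 0.324, 1])

```text
t: 1.77
tcp_pos: [0.5496, -0.0211, 0.2226]
tool_rot: [[1.0, -0.001, -0.0], [-0.001, -1.0, -0.0], [-0.0, 0.0, -1.0]]
force: [1.2, -0.0, -0.0]
opening: 1.0
grasp_force: 0.0
```

```bash
python3 - <<'E'
from h import *
import pickle
c=camera_info("wrist");im=get_image("wrist");cv2.imwrite("pics/w1.png",im);pickle.dump(c,open("w1.pkl","wb"))
np.set_printoptions(precision=4,suppress=True);o=observe();print(o['tool_rot'],o['joint_vel'],o['joint_positions'])
E
```

```text
[[ 1.     -0.0019  0.0001]
 [-0.0019 -1.     -0.0003]
 [ 0.0001  0.0003 -1.    ]] [-0.0059 -0.0031 -0.0007  0.0023 -0.0016  0.0024] [-0.1002 -0.0439  1.3676 -0.0003  1.8178  1.4724]
```

View pics/w1.png

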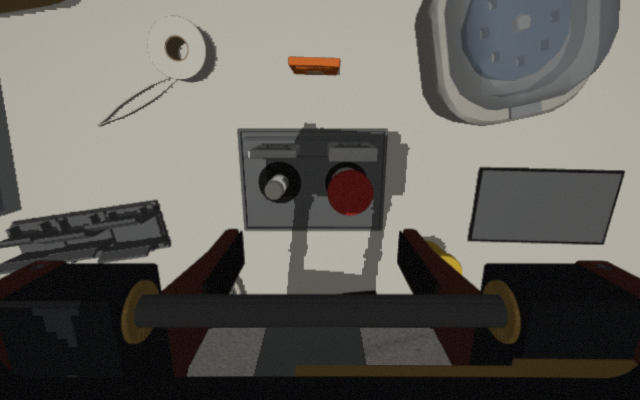

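The wrist view shows the tray (238–386, 129–230) with the vial's cap at (275,188) and the cup's lid at (350,192). The plates' tops are at (274,152) and (352,153). The mat is at right (470–622, 168–243), the rack at left (5–170, 200–265), the orange plate at (314,65) and the yellow cup at (440,258). I'll make a close crop and take mask measurements.

```bash
python3 - <<'E'
from h import *
import pickle
np.set_printoptions(precision=4,suppress=True)
c=pickle.load(open("w1.pkl","rb"));im=cv2.imread("pics/w1.png").astype(int)
b,g,r=im[...,0],im[...,1],im[...,2]
def big(m,roi):
    x0,y0,x1,y1=roi;M=np.zeros(m.shape,np.uint8);M[y0:y1,x0:x1]=m[y0:y1,x0:x1]
    cs,_=cv2.findContours(M,0,2);return max(cs,key=cv2.contourArea)
red=big((r>80)&(g<50)&(b<50),(310,150,400,225))
(cx,cy),rad=cv2.minEnclosingCircle(red);print("lid px",cx,cy,rad)
P=plane(c,[(cx,cy),(cx+rad,cy),(cx-rad,cy)],.062);print("lid",P[0],"dia",P[1,1]-P[2,1])
tray=big((r<125),(232,120,392,235))
box=cv2.boxPoints(cv2.minAreaRect(tray));print(box,plane(c,box,.010))
q=cv2.approxPolyDP(big(r<170,(465,160,630,250)),6,True).reshape(-1,2);print("mat",q,plane(c,q,.003))
crop=cv2.imread("pics/w1.png")[110:240,225:400];a=cv2.resize(crop,None,fx=4.4,fy=4.4,interpolation=2);cv2.imwrite("pics/w1c.png",a)
E
```

```text
lid px 351.0 213.5 6.020897388458252
lid [ 0.5185 -0.0544  0.062 ] dia -0.013214418198564684
[[237. 123.]
 [391. 123.]
 [391. 234.]
 [237. 234.]] [[ 0.6135  0.0773  0.01  ]
 [ 0.6136 -0.104   0.01  ]
 [ 0.4738 -0.1126  0.01  ]
 [ 0.4739  0.0873  0.01  ]]
mat [[479 166]
 [467 241]
 [604 244]
 [625 170]] [[ 0.5615 -0.218   0.003 ]
 [ 0.4612 -0.2158  0.003 ]
 [ 0.4573 -0.3965  0.003 ]
 [ 0.5562 -0.3981  0.003 ]]
```

View pics/w1c.png

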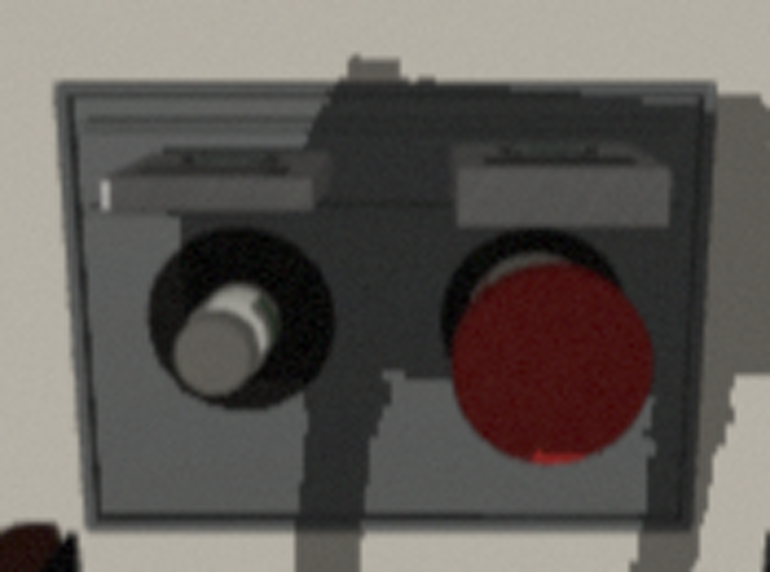

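The crop confirms the choice: the thin plate is at left behind the vial, the thick one is at right behind the cup, and the lid is red. Crop pixels are lid (552,363), vial cap (215,352), thin top (207,195) and thick top (563,197).

```bash
python3 - <<'E'
from h import *
import pickle
np.set_printoptions(precision=4,suppress=True)
c=pickle.load(open("w1.pkl","rb"))
f=lambda *p:np.array(p)/4.4+[225-.4,110-.4]
def s(n,px,z):print(n,plane(c,px,z).tolist() if 0 else plane(c,px,z)[:,:2])
s("lid c,l,r,b",f((552,363),(452,363),(654,363),(552,463)),.062)
s("vial cap c,l,r",f((215,352),(174,352),(257,352)),.054)
s("padL c,l,r,t,b",f((241,318),(148,318),(335,318),(241,227),(241,409)),.004)
s("tray",f((57,83),(715,83),(690,525),(90,527)),.01)
s("thin top",f((105,180),(313,178),(313,210),(100,210)),.07)
s("thick top",f((455,167),(669,167),(670,226),(457,228)),.07)
o=-c['world_to_cam'][:3,:3].T@c['world_to_cam'][:3,3];print(o)
im=cv2.imread("pics/w1.png")[190:275,0:180];cv2.imwrite("pics/w1r.png",cv2.convertScaleAbs(cv2.resize(im,None,fx=4.4,fy=4.4,interpolation=2),alpha=1.8))
E
```

```text
lid c,l,r,b [[ 0.5426 -0.0528]
 [ 0.5426 -0.0283]
 [ 0.5426 -0.0777]
 [ 0.5169 -0.0534]]
vial cap c,l,r [[0.5435 0.0308]
 [0.5435 0.041 ]
 [0.5435 0.0203]]
padL c,l,r,t,b [[0.5416 0.0307]
 [0.5416 0.0573]
 [0.5416 0.0038]
 [0.5677 0.0298]
 [0.5146 0.0317]]
tray [[ 0.6073  0.0771]
 [ 0.6074 -0.0998]
 [ 0.4808 -0.0998]
 [ 0.4803  0.0764]]
thin top [[0.5879 0.0519]
 [0.5884 0.0041]
 [0.5811 0.0043]
 [0.581  0.0535]]
thick top [[ 0.5909 -0.0285]
 [ 0.5909 -0.0776]
 [ 0.5774 -0.0785]
 [ 0.5769 -0.0291]]
[ 0.6218 -0.0204  0.3834]
```

View pics/w1r.png

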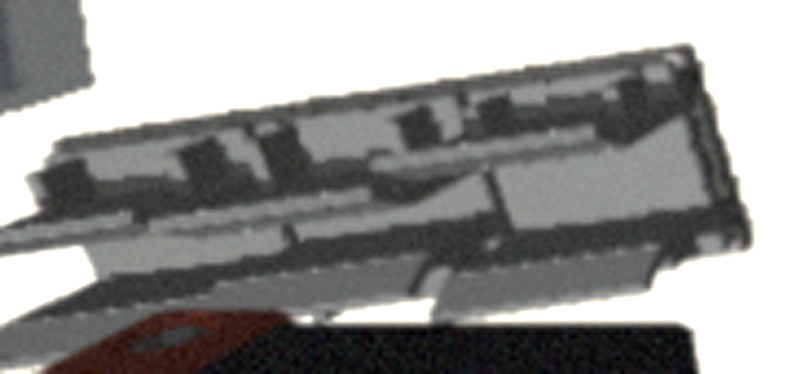

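Sizes check out: lid 49 mm, cap 20.7 mm, plates 7.3 and 13.7 mm, tray 127×177 mm. Cup goes first, at (0.5426, −0.0528).

Emit:
advance(ticks=[-0.007, 0.032, 0, 0, 0.85, -0.007, 0.032, 0.04, 0, 0.85, -0.007, 0.032, 0.08, 0, 0.85, -0.007, 0.032, 0.12, 0, 0.85, -0.007, 0.032, 0.15, 0, 0.85, -0.007, 0.032, 0.17, 0, 0.85, -0.007, 0.032, 0.186, 0, 0.85, -0.007, 0.032, 0.186, 0, 0.85, -0.007, 0.032, 0.186, 0, 0.85])

```text
t: 2.57
tcp_pos: [0.5421, -0.0529, 0.0363]
tool_rot: [[1.0, -0.002, -0.001], [-0.002, -1.0, 0.0], [-0.001, -0.0, -1.0]]
force: [0.1, 0.6, 0.7]
opening: 0.848
grasp_force: 0.0
```

Emit:
advance(ticks=[0, 0, 0, 0, 0, 0, 0, 0, 0, 0, 0, 0, 0, 0, 0, 0, 0, 0, 0, 0, 0, 0, 0, 0, 0, 0, 0, 0, 0, 0, 0, 0, 0, 0, 0])

```text
t: 3.15
tcp_pos: [0.5436, -0.0522, 0.0378]
tool_rot: [[1.0, -0.0, 0.002], [-0.0, -1.0, -0.001], [0.002, 0.001, -1.0]]
force: [-0.2, -1.0, 5.7]
opening: 0.564
grasp_force: 30.0
```

```bash
python3 - <<'E'
from h import *
c=camera_info("scene")
print(plane(c,[(327,117),(390,135),(405,133)],0.0), plane(c,[(300,185),(268,165),(325,170)],0))
E
```

```text
[[ 0.75597438 -0.57515175  0.        ]
 [ 0.5013527  -0.55466606  0.        ]
 [ 0.45664322 -0.59215761  0.        ]] [[ 0.65962056 -0.15907017  0.        ]
 [ 0.79668298 -0.20587492  0.        ]
 [ 0.62361036 -0.26038924  0.        ]]
```

Emit:
advance(ticks=[0, 0, -0.02, 0, 0, 0, 0, -0.05, 0, 0, 0, 0, -0.08, 0, 0, 0, 0.02, -0.1, 0, 0, -0.01, 0.05, -0.1, 0, 0, -0.02, 0.09, -0.1, 0, 0, -0.028, 0.13, -0.1, 0, 0, -0.028, 0.17, -0.1, 0, 0, -0.028, 0.21, -0.1, 0, 0, -0.028, 0.25, -0.1, 0, 0, -0.028, 0.28, -0.1, 0, 0, -0.028, 0.293, -0.1, 0, 0, -0.028, 0.293, -0.07, 0, 0, -0.028, 0.293, -0.04, 0, 0, -0.028, 0.293, -0.02, 0, 0, -0.028, 0.293, -0.008, 0, 0, -0.028, 0.293, 0.001, 0, 0, -0.028, 0.293, 0.001, 0, 0, -0.028, 0.293, 0.001, 0, 0])

```text
t: 4.73
tcp_pos: [0.5155, -0.3448, 0.0366]
tool_rot: [[1.0, 0.0, 0.001], [0.0, -1.0, -0.001], [0.001, 0.001, -1.0]]
force: [-0.4, 0.6, -1.2]
opening: 0.56
grasp_force: 30.0
```

Emit:
advance(ticks=[0, 0, 0, 0, 0.85, 0, 0, 0, 0, 0.85, 0, 0, 0, 0, 0.85, 0, 0, 0, 0, 0.85, 0, 0, -0.02, 0, 0.85, 0, 0, -0.05, 0, 0.85, 0, 0, -0.085, 0, 0.6, 0, -0.02, -0.1, 0, 0.6, 0.01, -0.06, -0.1, 0, 0.6, 0.02, -0.1, -0.1, 0, 0.6, 0.028, -0.14, -0.1, 0, 0.6, 0.028, -0.18, -0.1, 0, 0.6, 0.028, -0.22, -0.1, 0, 0.6, 0.028, -0.26, -0.1, 0, 0.6, 0.028, -0.3, -0.1, 0, 0.6, 0.028, -0.34, -0.1, 0, 0.6, 0.028, -0.37, -0.1, 0, 0.6, 0.028, -0.376, -0.1, 0, 0.6, 0.028, -0.376, -0.1, 0, 0.6])

```text
t: 6.32
tcp_pos: [0.5429, 0.0327, 0.1358]
tool_rot: [[1.0, 0.003, 0.0], [0.003, -1.0, 0.0], [0.0, -0.0, -1.0]]
force: [-0.0, -0.0, -0.0]
opening: 0.598
grasp_force: 0.0
```

```bash
python3 -c "
from h import *
print(shift([.543,.0308,.014]));cv2.imwrite('pics/s2.png',cv2.resize(get_image('scene')[100:380,220:500],None,fx=2.1,fy=2.1))"
```

```text
[7.54899586e-05 1.95678619e-03 1.21821944e-01]
```

View pics/s2.png

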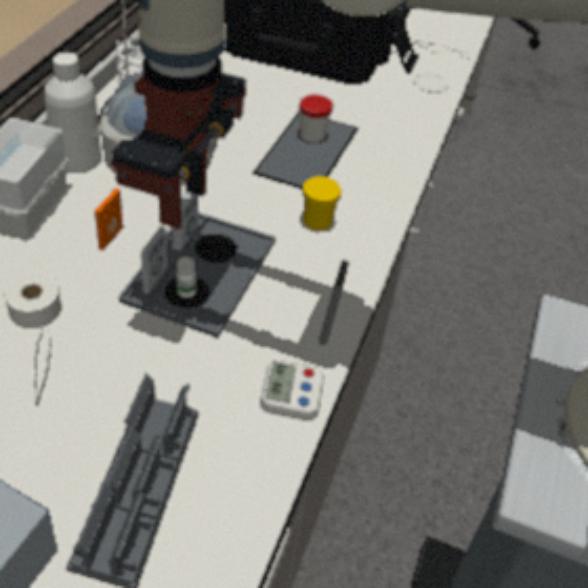

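The scene crop shows the cup upright on the mat at (315,120) and the vial on its pad at (186,280). Next is the vial.

Emit:
advance(ticks=[0, 0, 0.03, 0, 0.6, 0, 0, 0.06, 0, 0.6, 0, 0, 0.09, 0, 0.6, 0, 0, 0.11, 0, 0.6, 0, 0, 0.121, 0, 0.6, 0, 0, 0.121, 0, 0.6, 0, 0, 0.121, 0, 0.6, 0, 0, 0.121, 0, 0, 0, 0, 0.121, 0, 0, 0, 0, 0.121, 0, 0, 0, 0, 0.121, 0, 0, 0, 0, 0.121, 0, 0, 0, 0, 0.121, 0, 0, 0, 0, 0.121, 0, 0, 0, 0, 0.121, 0, 0])

```text
t: 7.62
tcp_pos: [0.5434, 0.031, 0.0153]
tool_rot: [[1.0, -0.0, 0.001], [-0.0, -1.0, 0.0], [0.001, -0.0, -1.0]]
force: [0.4, -0.1, 3.0]
opening: 0.249
grasp_force: 30.0
```

Emit:
advance(ticks=[0, 0, -0.02, 0, 0, 0, 0, -0.05, 0, 0, 0, 0, -0.08, 0, 0, 0, 0.02, -0.1, 0, 0, -0.01, 0.05, -0.1, 0, 0, -0.02, 0.09, -0.1, 0, 0, -0.028, 0.13, -0.1, 0, 0, -0.028, 0.17, -0.1, 0, 0, -0.028, 0.21, -0.1, 0, 0, -0.028, 0.25, -0.1, 0, 0, -0.028, 0.275, -0.1, 0, 0, -0.028, 0.286, -0.1, 0, 0, -0.028, 0.286, -0.07, 0, 0, -0.028, 0.286, -0.04, 0, 0, -0.028, 0.286, -0.02, 0, 0, -0.028, 0.286, -0.008, 0, 0, -0.028, 0.286, 0.001, 0, 0, -0.028, 0.286, 0.001, 0, 0, -0.028, 0.286, 0.001, 0, 0])

```text
t: 9.2
tcp_pos: [0.5156, -0.2548, 0.0146]
tool_rot: [[1.0, 0.0, 0.001], [0.0, -1.0, -0.001], [0.001, 0.001, -1.0]]
force: [-0.6, 0.1, -0.4]
opening: 0.247
grasp_force: 30.0
```

Emit:
advance(ticks=[0, 0, 0, 0, 0.5, 0, 0, 0, 0, 0.5, 0, 0, 0, 0, 0.5, 0, 0, 0, 0, 0.5, 0, 0, 0, 0, 0.5, 0, 0, -0.02, 0, 0.5, 0, 0, -0.05, 0, 0.5, 0, 0, -0.09, 0, 0.7, 0, 0, -0.13, 0, 0.7, 0, 0, -0.17, 0, 0.7, 0, 0, -0.2, 0, 0.7])

```text
t: 10.12
tcp_pos: [0.5152, -0.2553, 0.2178]
tool_rot: [[1.0, -0.0, 0.003], [-0.0, -1.0, -0.002], [0.003, 0.002, -1.0]]
force: [0.3, -0.5, 0.6]
opening: 0.696
grasp_force: 0.0
```

Emit:
advance(ticks=[-0.045, -0.56, 0, -1.571, 0.7, -0.045, -0.56, 0, -1.571, 0.7, -0.045, -0.56, 0, -1.571, 0.7, -0.045, -0.56, 0, -1.571, 0.7, -0.045, -0.56, 0, -1.571, 0.7, -0.045, -0.56, 0, -1.571, 0.7, -0.045, -0.56, 0, -1.571, 0.7, -0.045, -0.56, 0, -1.571, 0.7, -0.045, -0.56, 0, -1.571, 0.7, -0.045, -0.56, 0, -1.571, 0.7, -0.045, -0.56, 0, -1.571, 0.7, -0.045, -0.56, 0, -1.571, 0.7, -0.045, -0.56, 0, -1.571, 0.7, -0.045, -0.56, 0, -1.571, 0.7, -0.045, -0.56, 0, -1.571, 0.7, -0.045, -0.56, 0, -1.571, 0.7, -0.045, -0.56, 0, -1.571, 0.7, -0.045, -0.56, 0, -1.571, 0.7])

```text
t: 11.62
tcp_pos: [0.4704, 0.3036, 0.2139]
tool_rot: [[0.002, 1.0, 0.0], [1.0, -0.002, -0.0], [-0.0, 0.0, -1.0]]
force: [0.6, -1.0, 0.8]
opening: 0.702
grasp_force: 0.0
```

```bash
python3 - <<'E'
from h import *
import pickle
c=camera_info("wrist");im=get_image("wrist");cv2.imwrite("pics/w3.png",im);pickle.dump(c,open("w3.pkl","wb"))
p=proj(c,[[.46,.29,.03]])[0];print(p,observe()['tcp_pos'],observe()['joint_positions'])
cv2.imwrite("pics/w3b.png",cv2.convertScaleAbs(im,alpha=1.8))
E
```

```text
[310.99737805 192.96461258] [0.47050123 0.30357497 0.21393514] [ 5.12430184e-01 -1.90225406e-02  1.35881275e+00 -3.02146839e-04
  1.80138189e+00  5.14467871e-01]
```

View pics/w3b.png

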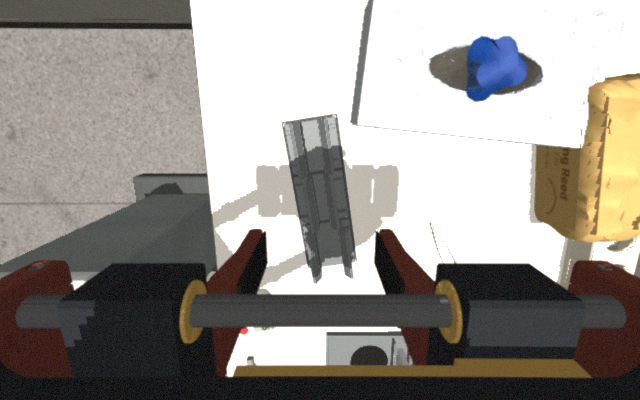

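The rack lies at (285–352, 115–280) with image up = +y. I'll zoom in on it, transposed.

```bash
python3 - <<'E'
import cv2
im=cv2.imread("pics/w3.png")[105:290,275:365]
a=cv2.resize(cv2.transpose(im),None,fx=4.3,fy=4.3,interpolation=2)
cv2.imwrite("pics/w3c.png",cv2.convertScaleAbs(a,alpha=1.8))
E
```

```text
(no output)
```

View pics/w3c.png

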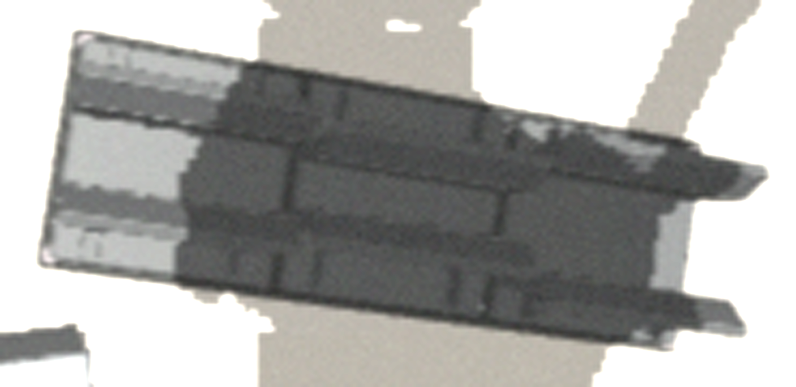

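```bash
python3 - <<'E'
from h import *
import pickle
np.set_printoptions(precision=4,suppress=True,linewidth=150)
c=pickle.load(open("w3.pkl","rb"));im=cv2.cvtColor(cv2.imread("pics/w3.png"),6)
f=lambda *p:np.array([(275+v/4.3-.4,105+u/4.3-.4) for u,v in p])
print("outer corners base",plane(c,f((80,33),(42,265),(668,347),(690,150)),.010)[:,:2])
C=plane(c,f((80,33),(42,265)),.010)[:,:2].mean(0)
E=plane(c,f((668,347),(690,150)),.010)[:,:2].mean(0)
d=(C-E)/np.linalg.norm(C-E);print("axis",d,"yaw",np.arctan2(-d[0],d[1]),"len",np.linalg.norm(C-E)); M=(C+E)/2;print("centre",M)
n=np.array([d[1],-d[0]])
for s in (70,63,56,10,0,-10,-63,-75,-85):
    t=np.arange(-30,31,1.5)/1000
    P=np.c_[M+d*s/1000+n*t[:,None],np.full(len(t),.04)]
    q=proj(c,P).astype(np.float32)
    v=cv2.remap(im,q[None,:,0],q[None,:,1],1)[0]
    print(s,v.tolist())
E
```

```text
outer corners base [[0.427  0.3677]
 [0.489  0.3775]
 [0.5162 0.1952]
 [0.4566 0.1879]]
axis [-0.1552  0.9879] yaw 0.15578973508014213 len 0.18324854311801714
centre [0.4722 0.2821]
70 [189, 106, 71, 104, 106, 104, 87, 85, 89, 67, 64, 63, 65, 77, 48, 88, 106, 107, 108, 108, 108, 106, 107, 107, 107, 105, 90, 66, 64, 64, 71, 84, 84, 93, 106, 108, 107, 107, 98, 73, 101]
63 [184, 102, 72, 104, 107, 104, 89, 87, 88, 66, 64, 65, 67, 80, 54, 87, 106, 106, 105, 106, 106, 104, 87, 90, 95, 98, 82, 66, 64, 64, 69, 83, 85, 95, 106, 108, 108, 106, 94, 71, 100]
56 [186, 103, 65, 97, 106, 102, 90, 87, 85, 58, 55, 56, 48, 47, 42, 50, 51, 51, 52, 51, 51, 53, 50, 52, 50, 52, 49, 43, 42, 40, 41, 46, 48, 49, 53, 52, 52, 50, 47, 36, 54]
10 [98, 48, 41, 47, 48, 50, 52, 48, 45, 47, 47, 41, 41, 41, 41, 41, 43, 50, 49, 50, 49, 49, 48, 49, 44, 41, 40, 41, 39, 48, 48, 47, 50, 50, 49, 49, 50, 50, 43, 36, 62]
0 [94, 52, 39, 49, 49, 47, 50, 49, 46, 46, 45, 43, 43, 42, 44, 46, 40, 50, 50, 48, 48, 50, 48, 49, 45, 40, 39, 39, 42, 45, 45, 49, 50, 49, 50, 49, 50, 50, 45, 37, 62]
-10 [97, 53, 41, 50, 47, 47, 48, 47, 44, 47, 44, 40, 41, 41, 42, 41, 42, 47, 51, 50, 47, 49, 50, 49, 45, 39, 42, 42, 43, 46, 44, 45, 49, 48, 47, 49, 48, 47, 44, 36, 56]
-63 [96, 44, 44, 72, 83, 68, 66, 63, 48, 40, 40, 41, 49, 50, 48, 49, 46, 47, 47, 47, 48, 47, 47, 48, 49, 47, 47, 48, 47, 44, 40, 40, 42, 44, 48, 48, 49, 49, 44, 49, 122]
-75 [156, 75, 60, 49, 47, 42, 44, 41, 42, 41, 37, 40, 68, 90, 93, 95, 95, 96, 96, 96, 97, 96, 97, 97, 95, 95, 95, 94, 85, 54, 40, 37, 41, 42, 46, 45, 50, 69, 75, 80, 118]
-85 [200, 198, 170, 89, 47, 41, 41, 41, 40, 43, 57, 130, 196, 200, 199, 199, 199, 199, 199, 199, 200, 199, 200, 199, 199, 199, 200, 198, 179, 110, 63, 62, 55, 51, 50, 71, 157, 196, 199, 198, 198]
```

```bash
python3 - <<'E'
from h import *
import pickle
np.set_printoptions(precision=4,suppress=True,linewidth=150)
c=pickle.load(open("w3.pkl","rb"));im=cv2.cvtColor(cv2.imread("pics/w3.png"),6)
d=np.array([-.1552,.9879]);n=np.array([d[1],-d[0]]);M=np.array([.4722,.2821])+n*.0006
s=np.arange(-100,106,2)/1000
v=0
for t in (-.004,-.002,.0,.002,.004):
    q=proj(c,np.c_[M+d*s[:,None]+n*t,np.full(len(s),.012)]).astype(np.float32)
    v=v+cv2.remap(im,q[None,:,0],q[None,:,1],1)[0].astype(int)
print([(int(round(a*1000)),int(b/5)) for a,b in zip(s,v)])
E
```

```text
[(-100, 199), (-98, 199), (-96, 190), (-94, 138), (-92, 97), (-90, 95), (-88, 95), (-86, 95), (-84, 86), (-82, 56), (-80, 47), (-78, 48), (-76, 47), (-74, 47), (-72, 48), (-70, 48), (-68, 48), (-66, 48), (-64, 48), (-62, 48), (-60, 48), (-58, 48), (-56, 48), (-54, 48), (-52, 48), (-50, 48), (-48, 49), (-46, 48), (-44, 48), (-42, 49), (-40, 48), (-38, 48), (-36, 47), (-34, 39), (-32, 36), (-30, 45), (-28, 47), (-26, 47), (-24, 48), (-22, 48), (-20, 49), (-18, 49), (-16, 49), (-14, 47), (-12, 47), (-10, 48), (-8, 48), (-6, 49), (-4, 48), (-2, 49), (0, 49), (2, 48), (4, 48), (6, 49), (8, 49), (10, 49), (12, 49), (14, 49), (16, 50), (18, 50), (20, 48), (22, 49), (24, 50), (26, 48), (28, 41), (30, 34), (32, 45), (34, 50), (36, 50), (38, 50), (40, 50), (42, 51), (44, 50), (46, 50), (48, 51), (50, 51), (52, 51), (54, 52), (56, 54), (58, 69), (60, 94), (62, 106), (64, 106), (66, 107), (68, 107), (70, 108), (72, 108), (74, 108), (76, 108), (78, 109), (80, 108), (82, 108), (84, 108), (86, 109), (88, 108), (90, 88), (92, 69), (94, 155), (96, 197), (98, 199), (100, 200), (102, 199), (104, 199)]
```

Slots are identified by width: 28 mm nearest the tray, 13 mm in the centre at (0.4730, 0.2810), and 19 mm at the far end at (0.4632, 0.3432), with yaw 0.156. Now the thin plate.

Emit:
advance(ticks=[-0.275, 0.114, 0, 0, 0.5, -0.275, 0.114, 0, 0, 0.5, -0.275, 0.114, 0, 0, 0.5, -0.275, 0.114, 0, 0, 0.5, -0.275, 0.114, 0, 0, 0.5, -0.275, 0.114, 0, 0, 0.5, -0.275, 0.114, 0, 0, 0.5, -0.275, 0.114, 0, 0, 0.5, -0.275, 0.114, 0.03, 0, 0.5, -0.275, 0.114, 0.06, 0, 0.5, -0.275, 0.114, 0.09, 0, 0.5, -0.275, 0.114, 0.09, 0, 0.5, -0.275, 0.114, 0.09, 0, 0.5])

```text
t: 12.75
tcp_pos: [0.5827, 0.0294, 0.1223]
tool_rot: [[0.001, 1.0, -0.004], [1.0, -0.001, 0.0], [0.0, -0.004, -1.0]]
force: [-0.1, 0.6, -0.2]
opening: 0.499
grasp_force: 0.0
```

```bash
python3 -c "
from h import *
print(shift([.5846,.0287,.047]))
c=camera_info('wrist');im=get_image('wrist');cv2.imwrite('pics/w4.png',im);print(c['world_to_cam'].tolist())"
```

```text
[-0.00073005  0.00222845  0.0752843 ]
[[0.9999936852036634, 0.0007313835455980315, -0.0034777335877440854, -0.582590986878592], [0.0016261507445815091, -0.9643051664386436, 0.264788409137366, 0.022582369196821665], [-0.003159934580650687, -0.26479239237155294, -0.9643002663878077, 0.3019199653647141], [0.0, 0.0, 0.0, 1.0]]
```

View pics/w4.png

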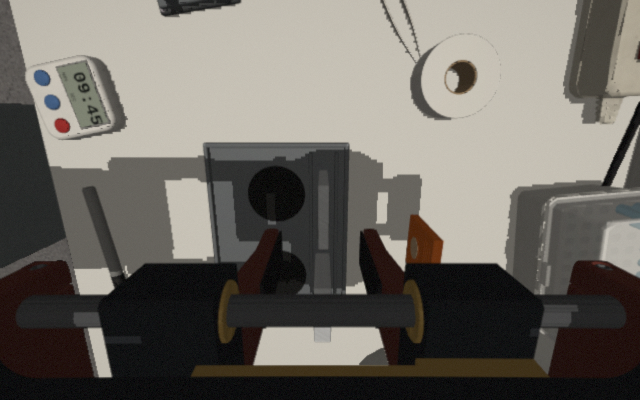

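The thin plate's top at (322,170–245) lies between the fingertips (270 and 372), so it's centred. I descend and close.

Emit:
advance(ticks=[0, 0.001, 0.03, 0, 0.5, 0, 0.001, 0.055, 0, 0.5, 0, 0.001, 0.07, 0, 0.5, 0, 0.001, 0.0755, 0, 0.5, 0, 0.001, 0.0755, 0, 0.5, 0, 0.001, 0.0755, 0, 0.5, 0, 0.001, 0.0755, 0, 0, 0, 0.001, 0.0755, 0, 0, 0, 0.001, 0.0755, 0, 0, 0, 0.001, 0.0755, 0, 0, 0, 0.001, 0.0755, 0, 0, 0, 0.001, 0.0755, 0, 0, 0, 0.001, 0.0755, 0, 0, 0, 0.001, 0.0755, 0, 0])

```text
t: 13.97
tcp_pos: [0.5851, 0.0299, 0.0483]
tool_rot: [[0.0, 1.0, 0.0], [1.0, -0.0, 0.0], [0.0, 0.0, -1.0]]
force: [0.1, 0.3, 1.0]
opening: 0.086
grasp_force: 30.0
```

Emit:
advance(ticks=[0, 0, -0.02, 0, 0, 0, 0, -0.05, 0, 0, 0, 0, -0.08, 0, 0, 0, 0, -0.1, 0, 0, 0, 0, -0.1, 0, 0])

```text
t: 14.38
tcp_pos: [0.5872, 0.0299, 0.1541]
tool_rot: [[-0.0, 1.0, 0.009], [1.0, 0.0, -0.0], [-0.0, 0.009, -1.0]]
force: [1.0, 0.3, -0.4]
opening: 0.086
grasp_force: 30.0
```

```bash
python3 -c "
from h import *
print(shift([.4730,.2810,.11]))"
```

```text
[ 0.25106702 -0.11454502  0.0430534 ]
```

Emit:
advance(ticks=[0.03, -0.013, 0, -0.05, 0, 0.07, -0.031, 0, -0.1, 0, 0.107, -0.048, 0, -0.156, 0, 0.144, -0.064, 0, -0.156, 0, 0.181, -0.08, 0, -0.156, 0, 0.215, -0.096, 0, -0.156, 0, 0.24, -0.107, 0, -0.156, 0, 0.252, -0.112, 0, -0.156, 0, 0.252, -0.112, 0.02, -0.156, 0, 0.252, -0.112, 0.03, -0.156, 0, 0.252, -0.112, 0.03, -0.156, 0, 0.252, -0.112, 0.03, -0.156, 0, 0.252, -0.112, 0.03, -0.156, 0, 0.252, -0.112, 0.03, -0.156, 0])

```text
t: 15.55
tcp_pos: [0.4738, 0.2814, 0.1189]
tool_rot: [[-0.154, 0.988, 0.001], [0.988, 0.154, 0.0], [0.0, 0.001, -1.0]]
force: [-0.3, -0.0, -0.3]
opening: 0.09
grasp_force: 30.0
```

```bash
python3 -c "
from h import *
print(shift([.4728,.2820,.057]),observe()['tool_rot'][:,1],observe()['joint_vel'])
c=camera_info('wrist');im=get_image('wrist');a=im[80:300,230:410];cv2.imwrite('pics/w5.png',cv2.convertScaleAbs(cv2.resize(a,None,fx=2.7,fy=2.7),alpha=1.8))"
```

```text
[ 0.00068926 -0.00092283  0.06194704] [0.98805271 0.15411242 0.00109975] [ 0.00189181 -0.00361351 -0.00423199  0.00272933 -0.00111035  0.00310682]
```

View pics/w5.png

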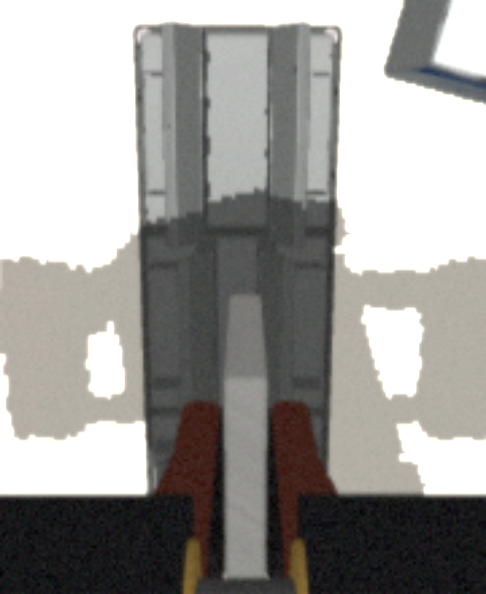

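The thin plate (225–265) hangs centred over the 13 mm slot (218–257). The wider 19 mm slot ends at row 228. Descending.

Emit:
advance(ticks=[0.001, -0.001, 0.01, 0, 0, 0.001, -0.001, 0.022, 0, 0, 0.001, -0.001, 0.032, 0, 0, 0.001, -0.001, 0.042, 0, 0, 0.001, -0.001, 0.05, 0, 0, 0.001, -0.001, 0.056, 0, 0, 0.001, -0.001, 0.06, 0, 0, 0.001, -0.001, 0.062, 0, 0, 0.001, -0.001, 0.062, 0, 0, 0.001, -0.001, 0.062, 0, 0])

```text
t: 16.43
tcp_pos: [0.4721, 0.2829, 0.0565]
tool_rot: [[-0.155, 0.988, 0.001], [0.988, 0.155, 0.0], [0.0, 0.001, -1.0]]
force: [-0.4, 0.7, -0.8]
opening: 0.09
grasp_force: 30.0
```

Emit:
advance(ticks=[0, 0, 0, 0, 0.55, 0, 0, 0, 0, 0.55, 0, 0, 0, 0, 0.55, 0, 0, 0, 0, 0.55, 0, 0, -0.03, 0, 0.55, 0, 0, -0.07, 0, 0.55, -0.03, 0.005, -0.09, 0.05, 0.55, -0.07, 0.012, -0.09, 0.1, 0.55, -0.349, 0.058, -0.09, 0.156, 0.55, -0.349, 0.058, -0.09, 0.156, 0.55, -0.349, 0.058, -0.09, 0.156, 0.55, -0.349, 0.058, -0.09, 0.156, 0.55, -0.349, 0.058, -0.09, 0.156, 0.55, -0.349, 0.058, -0.09, 0.156, 0.55, -0.349, 0.058, -0.09, 0.156, 0.55, -0.349, 0.058, -0.09, 0.156, 0.55, -0.349, 0.058, -0.09, 0.156, 0.55, -0.349, 0.058, -0.09, 0.156, 0.55, -0.349, 0.058, -0.09, 0.156, 0.55])

```text
t: 18.02
tcp_pos: [0.5832, -0.0517, 0.1462]
tool_rot: [[-0.001, 1.0, 0.0], [1.0, 0.001, 0.0], [0.0, 0.0, -1.0]]
force: [1.0, -0.0, -0.1]
opening: 0.553
grasp_force: 0.0
```

```bash
python3 -c "
from h import *
print(shift([.584,-.0534,.047]),observe()['tool_rot'][:,1])
im=get_image('scene');a=im[170:390,220:360];cv2.imwrite('pics/s6.png',cv2.convertScaleAbs(cv2.resize(a,None,fx=2.7,fy=2.7),alpha=1.3))"
```

```text
[-0.00176772  0.00076551  0.09922642] [9.99998999e-01 1.41499955e-03 2.49075754e-05]
```

View pics/s6.png

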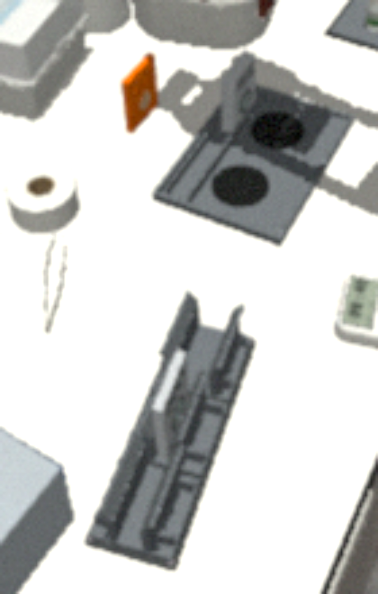

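The thin plate stands in the middle module at (172,405) and the thick plate is in the tray at (237,95). Now I grip the thick plate.

Emit:
advance(ticks=[-0.001, 0.001, 0.03, 0, 0.55, -0.001, 0.001, 0.06, 0, 0.55, -0.001, 0.001, 0.08, 0, 0.55, -0.001, 0.001, 0.094, 0, 0.55, -0.001, 0.001, 0.099, 0, 0.55, -0.001, 0.001, 0.099, 0, 0.55, -0.001, 0.001, 0.099, 0, 0, -0.001, 0.001, 0.099, 0, 0, -0.001, 0.001, 0.099, 0, 0, -0.001, 0.001, 0.099, 0, 0, -0.001, 0.001, 0.099, 0, 0, -0.001, 0.001, 0.099, 0, 0, -0.001, 0.001, 0.099, 0, 0, -0.001, 0.001, 0.099, 0, 0])

```text
t: 19.23
tcp_pos: [0.5847, -0.0541, 0.0477]
tool_rot: [[0.0, 1.0, 0.001], [1.0, -0.0, -0.0], [-0.0, 0.001, -1.0]]
force: [-0.3, -0.2, 3.2]
opening: 0.157
grasp_force: 30.0
```

Emit:
advance(ticks=[0, 0, -0.02, 0, 0, 0, 0, -0.05, 0, 0, 0, 0, -0.08, 0, 0, 0, 0, -0.11, 0, 0, 0, 0, -0.12, 0, 0, 0, 0, -0.12, 0, 0])

```text
t: 19.73
tcp_pos: [0.5858, -0.0542, 0.1705]
tool_rot: [[0.0, 1.0, 0.006], [1.0, 0.0, -0.001], [-0.001, 0.006, -1.0]]
force: [0.4, 0.8, -1.1]
opening: 0.159
grasp_force: 30.0
```

Emit:
advance(ticks=[0.03, -0.009, 0, -0.05, 0, 0.066, -0.02, 0, -0.1, 0, 0.105, -0.032, 0, -0.156, 0, 0.144, -0.044, 0, -0.156, 0, 0.183, -0.056, 0, -0.156, 0, 0.222, -0.068, 0, -0.156, 0, 0.261, -0.08, 0, -0.156, 0, 0.3, -0.092, 0, -0.156, 0, 0.335, -0.103, 0, -0.156, 0, 0.37, -0.113, 0, -0.156, 0, 0.39, -0.12, 0, -0.156, 0, 0.397, -0.121, 0, -0.156, 0, 0.397, -0.121, 0.025, -0.156, 0, 0.397, -0.121, 0.045, -0.156, 0, 0.397, -0.121, 0.05, -0.156, 0, 0.397, -0.121, 0.05, -0.156, 0, 0.397, -0.121, 0.05, -0.156, 0, 0.397, -0.121, 0.05, -0.156, 0])

```text
t: 21.23
tcp_pos: [0.4641, 0.3428, 0.1182]
tool_rot: [[-0.155, 0.988, 0.001], [0.988, 0.155, 0.001], [0.001, 0.001, -1.0]]
force: [-0.4, -0.3, -0.7]
opening: 0.158
grasp_force: 30.0
```

```bash
python3 -c "
from h import *
print(shift([.4633,.3425,.0567]),observe()['tool_rot'][:,1],observe()['joint_vel'])
im=get_image('wrist');a=im[80:300,230:410];cv2.imwrite('pics/w7.png',cv2.convertScaleAbs(cv2.resize(a,None,fx=2.7,fy=2.7),alpha=1.8))"
```

```text
[-0.0001879  -0.0009474   0.06154856] [0.98798181 0.15456318 0.00146857] [ 0.00322199 -0.00949838 -0.01275241 -0.0001517  -0.00175438  0.00156536]
```

View pics/w7.png

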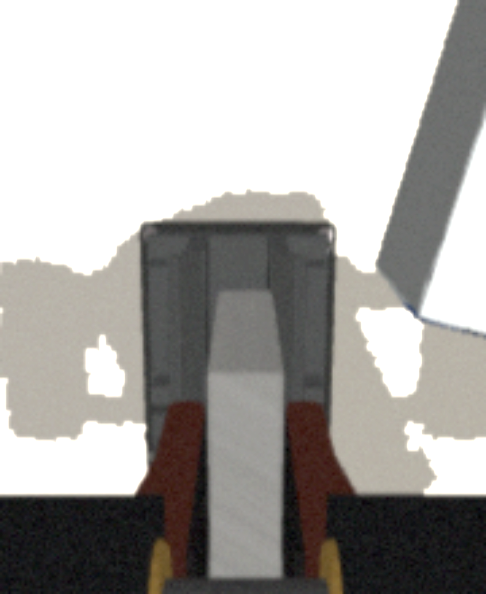

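The thick plate (217–278) is over the end module's 19 mm slot (208–268), about 1–2 mm to the right. I'll shift −0.002 and descend.

Emit:
advance(ticks=[0, -0.002, 0.01, 0, 0, 0, -0.002, 0.022, 0, 0, 0, -0.002, 0.032, 0, 0, 0, -0.002, 0.042, 0, 0, 0, -0.002, 0.05, 0, 0, 0, -0.002, 0.056, 0, 0, 0, -0.002, 0.06, 0, 0, 0, -0.002, 0.0615, 0, 0, 0, -0.002, 0.0615, 0, 0, 0, -0.002, 0.0615, 0, 0])

```text
t: 22.12
tcp_pos: [0.4617, 0.3429, 0.0559]
tool_rot: [[-0.155, 0.988, 0.001], [0.988, 0.155, 0.0], [0.0, 0.001, -1.0]]
force: [-0.3, -0.5, -0.1]
opening: 0.158
grasp_force: 30.0
```

Emit:
advance(ticks=[0, 0, 0, 0, 0.45, 0, 0, 0, 0, 0.45, 0, 0, 0, 0, 0.45, 0, 0, 0, 0, 0.45, 0, 0, -0.03, 0, 0.5, 0, 0, -0.07, 0, 0.5, 0, 0, -0.11, 0, 0.5, -0.599, -0.04, -0.11, 1.727, 0.5, -0.599, -0.04, -0.11, 1.727, 0.5, -0.599, -0.04, -0.11, 1.727, 0.5, -0.599, -0.04, -0.11, 1.727, 0.5, -0.599, -0.04, -0.11, 1.727, 0.5, -0.599, -0.04, -0.11, 1.727, 0.5, -0.599, -0.04, -0.11, 1.727, 0.5, -0.599, -0.04, -0.11, 1.727, 0.5])

```text
t: 23.37
tcp_pos: [0.491, 0.0088, 0.166]
tool_rot: [[0.751, 0.66, 0.001], [0.66, -0.751, -0.0], [0.001, 0.001, -1.0]]
force: [0.8, 0.4, 0.8]
opening: 0.501
grasp_force: 0.0
```

```bash
python3 -c "
from h import *
im=get_image('scene');a=im[140:390,220:400];cv2.imwrite('pics/s8.png',cv2.convertScaleAbs(cv2.resize(a,None,fx=2.4,fy=2.4),alpha=1.3))"
```

```text
(no output)
```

View pics/s8.png

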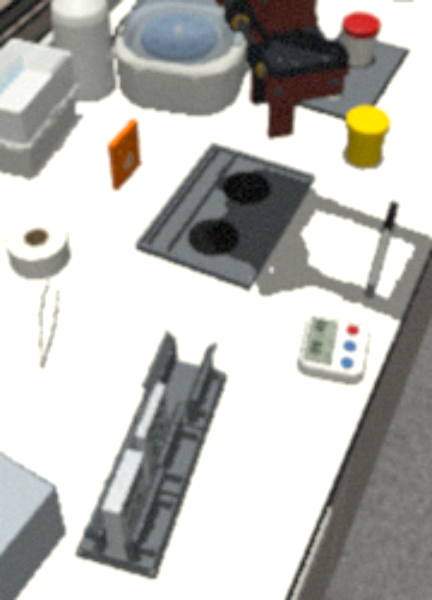

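Both plates stand in their slots, thin at (150,425) and thick at (124,490), the widest slot is empty, and the cup is on the mat. I check the plates' positions and the rest of the way to the vial.

```bash
python3 -c "
from h import *
c=camera_info('scene')
for p in [(150,417),(124,482)]:
    P=plane(c,[(220+p[0]/2.4,140+p[1]/2.4)],.078)[0,:2];v=P-[.4730,.2810];d=np.array([-.155,.988]);print(P,'along',v@d,'across',v@[.988,.155])
o=observe();print(shift([.5154,-.2549,.0146]),np.arctan2(o['tool_rot'][1,0],o['tool_rot'][0,0]))"
```

```text
[0.4675945  0.28782715] along 0.007583078741434146 across -0.004282421169713406
[0.45847376 0.3435987 ] along 0.06409907877897691 across -0.004649123541480743
[-0.14786281  0.20989151  0.15268129] 0.7065182849541927
```

```bash
python3 -c "
from h import *
c=camera_info('scene');im=get_image('scene')
d=np.array([-.155,.988]);n=np.array([.988,.155])
a=cv2.resize(im[280:385,245:325],None,fx=5.6,fy=5.6,interpolation=2)
for s,t in ((0,.004),(.063,.007)):
    C=np.array([.4730,.2810])+d*s
    q=[np.r_[C+n*x*t+d*y*.025,.078] for x,y in((1,1),(1,-1),(-1,-1),(-1,1))]
    u=((proj(c,q)-[245,280]+.5)*5.6).astype(int);cv2.polylines(a,[u],True,(0,0,255),1)
cv2.imwrite('pics/s9.png',cv2.convertScaleAbs(a,alpha=1.3))"
```

```text
(no output)
```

View pics/s9.png

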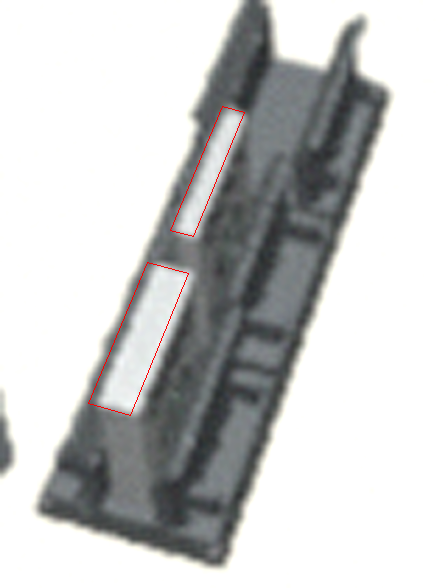

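The plates' tops coincide with the outlines drawn at the slot centres: thin (208,172), thick (138,338). Now back to the vial.

Emit:
advance(ticks=[-0.148, 0.21, 0, 0.7065, 0.5, -0.148, 0.21, 0, 0.7065, 0.5, -0.148, 0.21, 0, 0.7065, 0.5, -0.148, 0.21, 0, 0.7065, 0.5, -0.148, 0.21, 0, 0.7065, 0.5, -0.148, 0.21, 0, 0.7065, 0.5, -0.148, 0.21, 0, 0.7065, 0.5, -0.148, 0.21, 0, 0.7065, 0.5, -0.148, 0.21, 0, 0.7065, 0.5, -0.148, 0.21, 0, 0.7065, 0.5])

```text
t: 24.3
tcp_pos: [0.5204, -0.2428, 0.1658]
tool_rot: [[1.0, 0.023, 0.0], [0.023, -1.0, 0.001], [0.0, -0.001, -1.0]]
force: [0.4, 0.6, -0.2]
opening: 0.501
grasp_force: 0.0
```

```bash
python3 -c "
from h import *
o=observe();print(shift([.5154,-.2549,.0146]),np.arctan2(o['tool_rot'][1,0],o['tool_rot'][0,0]))"
```

```text
[-0.0053464   0.01211716  0.15118454] 0.02326660733537568
```

Emit:
advance(ticks=[-0.005, 0.012, 0, 0.023, 0.55, -0.005, 0.012, 0, 0.023, 0.55, -0.005, 0.012, 0.03, 0.023, 0.55, -0.005, 0.012, 0.05, 0.023, 0.55, -0.005, 0.012, 0.05, 0.023, 0.55, -0.005, 0.012, 0.05, 0.023, 0.55])

```text
t: 24.8
tcp_pos: [0.5146, -0.2559, 0.1148]
tool_rot: [[1.0, -0.002, -0.002], [-0.002, -1.0, 0.001], [-0.002, -0.001, -1.0]]
force: [-0.2, 0.1, 0.4]
opening: 0.55
grasp_force: 0.0
```

```bash
python3 -c "
from h import *
c=camera_info('wrist');im=get_image('wrist')
o=observe();print(shift([.5154,-.2549,.0146]),np.arctan2(o['tool_rot'][1,0],o['tool_rot'][0,0]))
print(proj(c,[[.5154,-.2549,.053],[.5154,-.3448,.061]]))
cv2.imwrite('pics/w10.png',im)"
```

```text
[-7.85621795e-05 -1.48650876e-03  1.01886688e-01] -0.0021533626692311343
[[319.70822325 213.27019009]
 [442.25530859 216.62997037]]
```

View pics/w10.png

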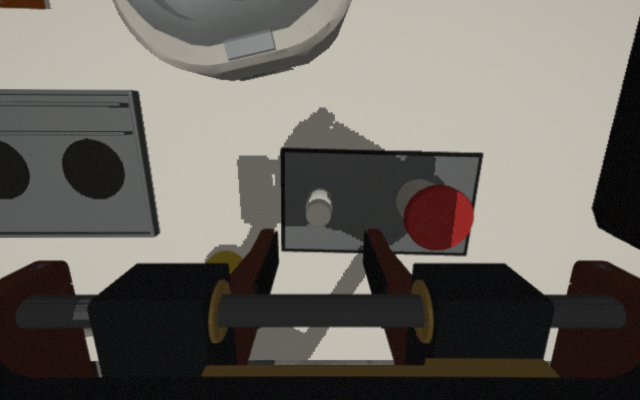

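The vial's cap is at (319,214), as predicted, and the cup's lid is at (438,218). Both are upright on the mat. I grip the vial.

Emit:
advance(ticks=[0, 0, 0.03, 0, 0.55, 0, 0, 0.06, 0, 0.55, 0, 0, 0.085, 0, 0.55, 0, 0, 0.1, 0, 0.55, 0, 0, 0.1, 0, 0.55, 0, 0, 0.1, 0, 0, 0, 0, 0.1, 0, 0, 0, 0, 0.1, 0, 0, 0, 0, 0.1, 0, 0, 0, 0, 0.1, 0, 0, 0, 0, 0.1, 0, 0, 0, 0, 0.1, 0, 0, 0, 0, 0.1, 0, 0])

```text
t: 25.93
tcp_pos: [0.5164, -0.2571, 0.0175]
tool_rot: [[1.0, -0.003, 0.003], [-0.003, -1.0, -0.001], [0.003, 0.001, -1.0]]
force: [0.4, 1.1, 6.8]
opening: 0.242
grasp_force: 30.0
```

Emit:
advance(ticks=[0, 0, -0.02, 0, 0, 0, 0, -0.05, 0, 0, 0, 0, -0.08, 0, 0, 0, -0.02, -0.1, 0, 0, 0.01, -0.05, -0.1, 0, 0, 0.02, -0.09, -0.1, 0, 0, 0.027, -0.13, -0.1, 0, 0, 0.027, -0.17, -0.1, 0, 0, 0.027, -0.21, -0.1, 0, 0, 0.027, -0.25, -0.1, 0, 0, 0.027, -0.278, -0.1, 0, 0, 0.027, -0.288, -0.1, 0, 0, 0.027, -0.288, -0.07, 0, 0, 0.027, -0.288, -0.05, 0, 0, 0.027, -0.288, -0.05, 0, 0, 0.027, -0.288, -0.05, 0, 0, 0.027, -0.288, -0.05, 0, 0])

```text
t: 27.35
tcp_pos: [0.5437, 0.0306, 0.0669]
tool_rot: [[1.0, -0.003, 0.001], [-0.003, -1.0, -0.0], [0.001, 0.0, -1.0]]
force: [0.1, -1.1, 0.7]
opening: 0.246
grasp_force: 29.9
```

```bash
python3 -c "
from h import *
o=observe();print(o['tcp_pos'],o['joint_vel'],shift([.543,.0308,.0175]))"
```

```text
[0.54367907 0.03063222 0.06689924] [ 0.0001392  -0.01017705 -0.01998585  0.00081017 -0.0038677   0.00229351] [-0.00074069 -0.00017521  0.04939833]
```

Emit:
advance(ticks=[-0.0005, 0, 0.02, 0, 0, -0.0005, 0, 0.035, 0, 0, -0.0005, 0, 0.043, 0, 0, -0.0005, 0, 0.047, 0, 0, -0.0005, 0, 0.047, 0, 0, -0.0005, 0, 0.047, 0, 0, -0.0005, 0, 0.048, 0, 0, -0.0005, 0, 0.048, 0, 0, -0.0005, 0, 0.048, 0, 0])

```text
t: 28.1
tcp_pos: [0.5433, 0.0312, 0.0186]
tool_rot: [[1.0, -0.003, 0.002], [-0.003, -1.0, -0.0], [0.002, 0.0, -1.0]]
force: [0.9, -0.5, 1.4]
opening: 0.247
grasp_force: 29.9
```

Emit:
advance(ticks=[0, 0, 0, 0, 0.5, 0, 0, 0, 0, 0.5, 0, 0, 0, 0, 0.5, 0, 0, 0, 0, 0.5, 0, 0, -0.02, 0, 0.5, 0, 0, -0.05, 0, 0.5, 0, 0, -0.08, 0, 0.5, 0, 0, -0.11, 0, 0.8, -0.01, 0.04, -0.11, 0, 0.8, -0.02, 0.08, -0.11, 0, 0.8, -0.028, 0.12, -0.11, 0, 0.8, -0.028, 0.16, -0.11, 0, 0.8, -0.028, 0.2, -0.11, 0, 0.8, -0.028, 0.24, -0.11, 0, 0.8, -0.028, 0.28, -0.11, 0, 0.8, -0.028, 0.32, -0.11, 0, 0.8, -0.028, 0.36, -0.11, 0, 0.8, -0.028, 0.375, -0.11, 0, 0.8, -0.028, 0.375, -0.11, 0, 0.8, -0.028, 0.375, -0.11, 0, 0.8])

```text
t: 29.77
tcp_pos: [0.5134, -0.3435, 0.127]
tool_rot: [[1.0, -0.004, -0.001], [-0.004, -1.0, 0.001], [-0.001, -0.001, -1.0]]
force: [0.2, 0.1, 0.1]
opening: 0.8
grasp_force: 0.0Traceback (most recent call last):
```

```bash
python3 - <<'E'
from h import *
np.set_printoptions(precision=4,suppress=True)
c=camera_info("wrist");im=get_image("wrist").astype(int);r,g,b=im[...,2],im[...,1],im[...,0]
m=((r>80)&(g<50)&(b<50)).astype(np.uint8);m[235:]=0;m=cv2.morphologyEx(m,cv2.MORPH_OPEN,np.ones((3,3)))
k=max(cv2.findContours(m,0,2)[0],key=cv2.contourArea);x,y,w,h=cv2.boundingRect(k)
print(x,y,w,h,plane(c,[(x,y+h/2),(x+w,y+h/2),(x+w/2,y+h/2)],.061),shift([.5155,-.3435,.037]))
s=camera_info("scene");im=get_image("scene");p=proj(s,[[.5425,.0308,.054]])[0].astype(int);print(p,im[p[1]-4:p[1]+30:4,p[0]-8:p[0]+9:4].mean(2).astype(int).tolist())
E
```

```text
  File "<stdin>", line 5, in <module>
ValueError: max() iterable argument is empty
```

```bash
python3 - <<'E'
from h import *
np.set_printoptions(precision=4,suppress=True)
c=camera_info("wrist");im=get_image("wrist").astype(int);r,g,b=im[...,2],im[...,1],im[...,0]
m=((r>45)&(r>3*g)).astype(np.uint8);m[:,:285]=0;m[:,365:]=0;m[300:]=0
k=max(cv2.findContours(m,0,2)[0],key=cv2.contourArea);x,y,w,h=cv2.boundingRect(k)
print(x,y,w,h,plane(c,[(x,y+h/2),(x+w,y+h/2),(x+w/2,y+h/2)],.061),shift([.5155,-.3435,.037]),proj(c,[.5155,-.3435,.061]))
s=camera_info("scene");im=get_image("scene");p=proj(s,[[.5425,.0308,.054]])[0].astype(int);print(p,im[p[1]-4:p[1]+30:4,p[0]-8:p[0]+9:4].mean(2).astype(int).tolist())
E
```

```text
292 181 63 61 [[ 0.5146 -0.3202  0.061 ]
 [ 0.5145 -0.369   0.061 ]
 [ 0.5146 -0.3446  0.061 ]] [0.0016 0.0015 0.0906] [[322.0947 210.3309]]
[307 224] [[93, 97, 55, 101, 19], [98, 72, 203, 192, 98], [90, 95, 132, 116, 98], [64, 65, 127, 121, 73], [42, 28, 83, 88, 29], [35, 27, 103, 100, 21], [93, 36, 28, 20, 44], [98, 95, 94, 100, 100], [148, 57, 84, 94, 96]]
```

The lid measures 49 mm across and is centred at (0.5146, −0.3446). The vial shows as a bright upright column at its place. I grip the cup.

Emit:
advance(ticks=[0.001, 0.0025, 0.02, 0, 0.8, 0.001, 0.0025, 0.05, 0, 0.8, 0.001, 0.0025, 0.075, 0, 0.8, 0.001, 0.0025, 0.09, 0, 0.8, 0.001, 0.0025, 0.09, 0, 0.8, 0.001, 0.0025, 0.09, 0, 0.8, 0.001, 0.0025, 0.09, 0, 0, 0.001, 0.0025, 0.09, 0, 0, 0.001, 0.0025, 0.09, 0, 0, 0.001, 0.0025, 0.09, 0, 0, 0.001, 0.0025, 0.09, 0, 0, 0.001, 0.0025, 0.09, 0, 0, 0.001, 0.0025, 0.09, 0, 0])

```text
t: 31.0
tcp_pos: [0.5154, -0.3466, 0.0394]
tool_rot: [[1.0, -0.003, 0.002], [-0.003, -1.0, -0.001], [0.002, 0.001, -1.0]]
force: [0.6, 1.2, 4.9]
opening: 0.562
grasp_force: 30.0
```

```bash
python3 -c "
from h import *
print(shift([.5426,-.0528,.0388]))"
```

```text
[ 2.63828265e-02 -2.93849129e-01  2.56933338e-04]
```

Emit:
advance(ticks=[0, 0, -0.02, 0, 0, 0, 0, -0.05, 0, 0, 0, 0, -0.08, 0, 0, 0, -0.02, -0.1, 0, 0, 0.01, -0.05, -0.1, 0, 0, 0.02, -0.09, -0.1, 0, 0, 0.026, -0.13, -0.1, 0, 0, 0.026, -0.17, -0.1, 0, 0, 0.026, -0.21, -0.1, 0, 0, 0.026, -0.25, -0.1, 0, 0, 0.026, -0.284, -0.1, 0, 0, 0.026, -0.294, -0.1, 0, 0, 0.026, -0.294, -0.07, 0, 0, 0.026, -0.294, -0.05, 0, 0, 0.026, -0.294, -0.05, 0, 0, 0.026, -0.294, -0.05, 0, 0, 0.026, -0.294, -0.05, 0, 0])

```text
t: 32.42
tcp_pos: [0.5418, -0.0528, 0.0888]
tool_rot: [[1.0, -0.003, 0.001], [-0.003, -1.0, -0.0], [0.001, 0.0, -1.0]]
force: [0.5, -0.2, -0.8]
opening: 0.563
grasp_force: 30.0
```

```bash
python3 -c "
from h import *
print(shift([.5426,-.0528,.0404]))"
```

```text
[ 7.22785044e-04 -5.95817735e-05  4.83520216e-02]
```

Emit:
advance(ticks=[0.0005, 0, 0.02, 0, 0, 0.0005, 0, 0.035, 0, 0, 0.0005, 0, 0.043, 0, 0, 0.0005, 0, 0.047, 0, 0, 0.0005, 0, 0.048, 0, 0, 0.0005, 0, 0.048, 0, 0, 0.0005, 0, 0.048, 0, 0])

```text
t: 33.0
tcp_pos: [0.5425, -0.0524, 0.0408]
tool_rot: [[1.0, -0.003, 0.002], [-0.003, -1.0, -0.0], [0.002, 0.0, -1.0]]
force: [-0.5, 0.3, -0.5]
opening: 0.562
grasp_force: 30.0
```

Emit:
advance(ticks=[0, 0, 0, 0, 0.75, 0, 0, 0, 0, 0.75, 0, 0, 0, 0, 0.75, 0, 0, 0, 0, 0.75, 0, 0, -0.02, 0, 0.75, 0, 0, -0.05, 0, 0.75, 0, 0, -0.09, 0, 0.75, 0, 0, -0.13, 0, 0.75, 0, 0, -0.17, 0, 0.75, 0.01, 0.02, -0.185, 0, 0.75, 0.01, 0.02, -0.185, 0, 0.75, 0.01, 0.02, -0.185, 0, 0.75, 0.01, 0.02, -0.185, 0, 0.75])

```text
t: 34.08
tcp_pos: [0.5513, -0.072, 0.223]
tool_rot: [[1.0, -0.003, -0.003], [-0.003, -1.0, 0.001], [-0.003, -0.001, -1.0]]
force: [-0.3, 0.2, -0.9]
opening: 0.752
grasp_force: 0.0
```

```bash
python3 - <<'E'
from h import *
np.set_printoptions(precision=4,suppress=True)
c=camera_info("wrist");raw=get_image("wrist");im=raw.astype(int);r,g,b=im[...,2],im[...,1],im[...,0]
m=((r>45)&(r>3*g)).astype(np.uint8);m[:,:255]=0;m[:,390:]=0;m[228:]=0
k=max(cv2.findContours(m,0,2)[0],key=cv2.contourArea);x,y,w,h=cv2.boundingRect(k)
print(x,y,w,h,plane(c,[(x+w/2,y+h/2)],.062))
p=proj(c,[.5425,.0308,.054])[0].astype(int);print(p);print(im[p[1]-20:p[1]+20:4,p[0]-20:p[0]+21:4].mean(2).astype(int))
E
```

```text
279 173 45 44 [[ 0.5408 -0.0511  0.062 ]]
[227 191]
[[ 93  93  92  93  25  24  24  20  23  17  20]
 [ 94  93  93  74  24  19  20  25  17  19  25]
 [ 95  92  93  28  22  22  67 142 136  66  18]
 [ 91  91  93  31  29  87  93 163 103  37  37]
 [ 92  94  92  71 183 185 157  75 163  66  37]
 [ 91  92  91 179 186 184 185  98 142  56  22]
 [ 90  91  93 164 187 185 185 116  80  23  18]
 [ 87  92  95  94 179 184 179  38  24  23  22]
 [ 61  91  91  92  94  93  89  55  28  32  69]
 [ 56  90  92  91  92  91  94  91  93  93  94]]
```

The cup measures within 2.5 mm of its start, and the vial's cap within about 2 mm. Handing in.

Emit:
advance(ticks=[0, 0, 0, 0, 0.75, 0, 0, 0, 0, 0.75, 0, 0, 0, 0, 0.75, 0, 0, 0, 0, 0.75])

```text
t: 34.47
tcp_pos: [0.5516, -0.072, 0.2241]
tool_rot: [[1.0, -0.002, -0.001], [-0.002, -1.0, 0.0], [-0.001, -0.0, -1.0]]
force: [-0.2, -0.6, 0.9]
opening: 0.748
grasp_force: 0.0
```

```bash
python3 -c "
from bench import *
print(hand_in())"
```

```text
the job is handed in; nothing more can be done
None
```

The job is handed in at about 34.5 s: by my measurements both plates are fully down in their matching slots and the cup and vial are back on their pads within about 3 mm, but the hand-in gave no verdict.

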